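# Start a stirred pH reading at the water-testing bench

### The job

Start a pH reading of the sample that stands on the magnetic stirrer: press down the raised end of the stirrer's rocker switch so that it tips over and stays on, then on the bench meter tap the round standby key, and after it the long read key, pressing each key gently with a fingertip until it is down and then letting it spring back. Never press two keys together or use the meter before the stirrer is on; leave the speed knob, the two square keys, the beaker, the jars and the bottle as they are, and lift or shove nothing.

Things in the scene. Friction and masses are not known exactly. Their poses are not given: they have to be found in the camera images.
- stirrer: Magnetic stirrer, 170 mm wide (y) by 270 deep (x), fixed. Origin: centre of footprint on the bench; front is -x. Front panel 90 mm deep rises 10 degrees to +x, 36 to 52 mm high, with a black rocker switch at left (+y) and speed knob at right. Behind it a 62 mm high box with round plate (top 70 mm). Rod at rear right corner, 277 mm high, holds the pH probe (top 270 mm) in the beaker.
- rocker (a joint): Black rocker switch, rad: 0 = off (outer, +y end raised), 0.30 = on (outer end down); on beyond 0.24. No spring; about 2 N at the outer end moves it, and it stays where left. 40 mm long (stirrer's y), 24 wide, two flat faces in a shallow V over the hinge, which lies 90 mm in front of and 40 mm to +y of the stirrer's origin, 50 mm above the bench.
- rocker_raised_end (a point): Where to press: top face of the rocker's outer (+y) half, 15 mm from the hinge, 5 mm from the outer end. Off, it is about 10 mm above the panel; pressed on, it has gone down 4.4 mm, to 6 mm above the panel. Moves with the rocker.
- knob_mark (a point): End of the white pointer on top of the stirrer's speed knob, 14 mm from the knob's axis. The knob is black, round, 38 mm across, 19 mm high, centred 82 mm to the -y side of the rocker's hinge. It turns easily and must stay as set.
- meter: Bench pH meter, slate grey wedge 200 mm wide (y) by 180 deep (x), 0.9 kg, loose on rubber feet. Origin: centre of footprint on the bench; front is -x. Top rises 10 degrees to +x, 32 to 63 mm high: display at the rear, four light grey sprung keys before it, 8.5 mm proud, travel 6 mm square to the top; 1.3 N starts one, 3.8 N takes it 2.5 mm, 7.3 N to its stop.
- standby_key_top (a point): Centre of the top face of the round standby key, 24 mm across, left front (+y, -x) of the meter. Moves with the key. The nearest other key's edge is 76 mm away.
- standby_key (a joint): Travel of the standby key, m: 0 = up, 0.006 = at its stop. It counts as pressed beyond 0.0025.
- read_key_top (a point): Centre of the top face of the long read key, 64 mm (y) by 20 mm (x), right front of the meter. Moves with the key. The square keys' near edges lie 37 mm farther towards the display.
- read_key (a joint): Travel of the read key, m: 0 = up, 0.006 = at its stop. It counts as pressed beyond 0.0025.
- mode_key_top (a point): Centre of the top face of the left of two square 18 mm keys behind the read key; not to be pressed.
- mode_key (a joint): Travel of the left square key, m: 0 = up, 0.006 = at its stop. Not to be pressed.
- setup_key_top (a point): Centre of the top face of the right of two square 18 mm keys behind the read key; not to be pressed.
- setup_key (a joint): Travel of the right square key, m: 0 = up, 0.006 = at its stop. Not to be pressed.
- beaker: White plastic beaker with the sample, 76 mm across the rim, 92 mm high, standing loose on the stirrer's plate with the probe hanging in it. Origin: centre of its underside.
- jar_a: White sample jar with yellow lid, 49 mm across, 62 mm high, standing loose on the bench. Origin: centre of its underside.
- jar_b: White sample jar with yellow lid, 49 mm across, 62 mm high, standing loose on the bench. Origin: centre of its underside.
- buffer_bottle: White plastic bottle with blue cap, 58 mm across, 98 mm high, standing loose on the bench. Origin: centre of its underside.

How it is judged:
On the way, in this order (a step that is already met when the one before it is completed fails the run):
1. the stirrer's rocker is tipped to on while both meter keys are up (value of joint rocker above 0.24 rad and value of joint each of standby_key, read_key below 0.001 m), for 0.1 s.
2. a finger holds the round standby key down, the read key being up (value of joint standby_key above 0.0025 m and contact force between the fingers and standby_key above 0.3 N and value of joint read_key below 0.001 m), for 0.06 s.
3. the standby key has sprung back (value of joint standby_key below 0.001 m), for 0.05 s.
4. a finger holds the long read key down, the standby key being up (value of joint read_key above 0.0025 m and contact force between the fingers and read_key above 0.3 N and value of joint standby_key below 0.001 m), for 0.06 s.
At the end, for the whole second after the job is handed in: Rocker on (beyond 0.24 of 0.30 rad); all four meter keys up (within 1 mm); knob pointer within 3 mm of its start; meter flat, at rest, within 15 mm of its start; beaker, jars and bottle upright within 10 mm of theirs (all of step 1 and value of joint each of mode_key, setup_key below 0.001 m and distance of knob_mark from where it was at the start of the episode below 0.003 m and distance of meter from where it was at the start of the episode below 0.015 m and linear speed of meter below 0.01 m/s and angle between meter's own z axis and vertical below 0.03 rad and distance of each of beaker, jar_a, jar_b, buffer_bottle from where it was at the start of the episode below 0.01 m and angle between each of beaker, jar_a, jar_b, buffer_bottle's own z axis and vertical below 0.1 rad); the robot touches nothing.
It fails at once if a meter key is pressed while the stirrer is off (value of joint rocker below 0.2 rad and value of joint any of standby_key, read_key above 0.0025 m).
It fails at once if a square key is pressed, or two keys are pressed together (value of joint each of standby_key, read_key above 0.0015 m or value of joint any of mode_key, setup_key above 0.0025 m).
It fails at once if the meter or the stirrer is pressed with more than 25 N (contact force between any of the fingers, the arm and meter above 25 N or contact force between any of the fingers, the arm and stirrer above 25 N).
It fails at once if the meter is lifted, tipped or shoved away (height (world z) of meter above 0.008 m or angle between meter's own z axis and vertical above 0.08 rad or distance of meter from where it was at the start of the episode above 0.02 m).
It fails at once if the beaker, a jar or the bottle is lifted, tipped or moved (distance of any of beaker, jar_a, jar_b, buffer_bottle from where it was at the start of the episode above 0.015 m or angle between any of beaker, jar_a, jar_b, buffer_bottle's own z axis and vertical above 0.3 rad).
It also fails if it takes over 64 s, if anything falls off the work surface, if the arm or the gripper's body presses on something with over 40 N, if the wrist force passes 120 N, or if a joint passes its speed limit or range.

### The arm

A 6-joint arm with a two-finger parallel gripper is mounted at the origin on the work surface. World frame = base frame: x ahead of the robot, y to its left, z up, the work surface at z = 0. Lengths are in m, angles in rad, forces in N, time in s.
With the tool pointing down it reaches from about 0.325 to 0.9 m from the base axis. Payload 6.1 kg.
Tool frame: the origin (TCP) lies midway between the tips of the shut fingers; the grasp point (between the pads) lies 19 mm behind it; y points along the fingers, z is the direction in which the jaws open and shut, and the axes are right-handed (so a half turn about y gives the same grasp; the last joint's range is limited). The gripper opens to 85 mm and grips with 20 to 120 N. Pads are 22 mm wide; open, the fingers measure 114 mm over their backs; the gripper's body (76 mm by 85 mm) begins 54 mm behind the grasp point. The pads swing forward as they close: fully open they stand 13 mm farther back than shut.
Start: joints at [-1.311, 0.22, 1.526, -0, 1.395, -0.126], TCP at [0.235, -0.579, 0.231] pointing down, gripper open.
Joint ranges: [-2.98, 2.98], [-0.91, 2.08], [0.09, 2.57], [-1.24, 4.39], [0.2, 2.65], [-2.68, 2.68]. Speed limits (rad/s): [2.57, 2.57, 3.01, 3.14, 3.14, 3.14].

### API

Orientations are given as a 3x3 rotation matrix whose columns are the frame's x, y, z axes.
In Python, from plant import goto, move_straight, move_j, grip, dwell, ik, observe, grab_frame, IKError, job_done gives the robot as it stands. Calls block until the motion is done:
- goto(position, orientation): joint-space move of the TCP to a pose.
- move_straight(position, vel=0.15, frame=None, f_stop=None): straight line of the TCP; frame=None keeps the orientation; vel is the mean speed in m/s. With f_stop (N) it stops when the force on the tool has changed by that much, and returns True; else False.
- move_j(angles): joint-space move.
- grip(opening): finger opening in m; the grip force is fixed at half the most; returns when the fingers have stopped.
- dwell(seconds).
- ik(position, orientation): joint angles nearest the present ones, or None.
- observe(): the state.
- grab_frame(name): name is "scene" or "top"; returns a dict with "img" (420x560x3 uint8, red, green, blue), "fx", "fy", "cx", "cy" (pixels), "rvec" (rotation vector, rad) and "tvec" (3), from world to camera coordinates, as OpenCV has them. Camera axes: x right, y down, z forward; pixel columns grow to the right and rows downward; lengths in m; the calibration is good to about 2 mm. A picture is of the moment at which its call begins. There is no depth.
A pose or a line that the arm cannot do raises IKError and nothing moves.
- job_done(): hands the job in, once; it reports no verdict.
The state is a dict: "time": time; "qpos": joint angles; "dq": joint speeds; "joint_torque": joint torques, N m; "position": TCP position; "tool_rot": TCP orientation; "ft_force": force on the tool from outside, world axes, zero at the start; "wrist_torque": the same for the moment, N m; "gripper_width": finger opening in m.
Only numpy, scipy, OpenCV 4.12 (cv2) and the standard library are available. Lean on these libraries where they do the work, as an engineer would, in place of code of your own. Each camera call takes 0.05 s, during which the arm holds its last target. There are 200 camera calls.

## Working session

There is one attempt and no reset: what is moved stays moved. The work goes in short steps, each a Python script; the robot and the scene stay as the last script left them, time stands still between calls to the robot, and variables do not carry over. Pictures are saved under pics/ and viewed, about 8 in all and at most 12, crops included, and the job is handed in when it is done.

```bash
ls; mkdir -p pics; python3 - <<'E'
from plant import *
import cv2,numpy as np,pickle
for n in("scene","top"):
    f=grab_frame(n);cv2.imwrite(f"pics/{n}0.png",f["img"][:,:,::-1]);pickle.dump(f,open(f"{n}0.pkl","wb"))
    R=cv2.Rodrigues(np.array(f["rvec"]))[0];print(n,f["fx"],f["cx"],f["cy"],-R.T@np.array(f["tvec"]).ravel(),R.round(2).tolist())
o=observe();print(o["time"],o["tool_rot"],o["ft_force"],o["gripper_width"])
E
```

```text
pics
scene 442.3846756665008 280.5863579073078 210.22106103346323 [ 1.17653992 -0.61441003  1.0314984 ] [[0.69, 0.72, 0.01], [0.54, -0.5, -0.68], [-0.49, 0.47, -0.73]]
top 400.00640969115295 279.21367390664926 213.55105255980823 [0.41999422 0.00491835 1.15890612] [[-0.0, -1.0, -0.0], [-0.99, 0.0, -0.11], [0.11, 0.0, -0.99]]
0.1 [[-9.26502567e-01 -4.82196552e-04  3.76288136e-01]
 [-3.76288379e-01  1.78185947e-03 -9.26500880e-01]
 [-2.23737049e-04 -9.99998296e-01 -1.83234233e-03]] [-1.09737357  0.48453571 -0.93919563] 0.08542125123682846
```

View pics/scene0.png

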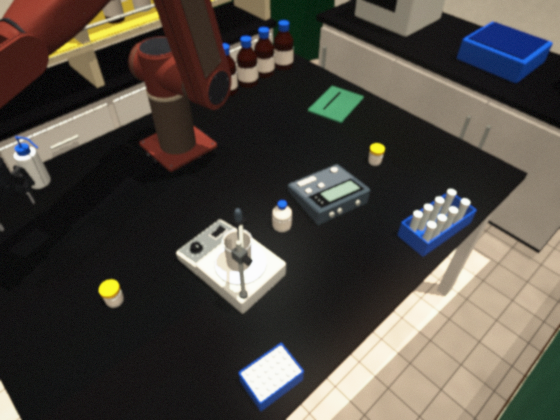

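View pics/top0.png

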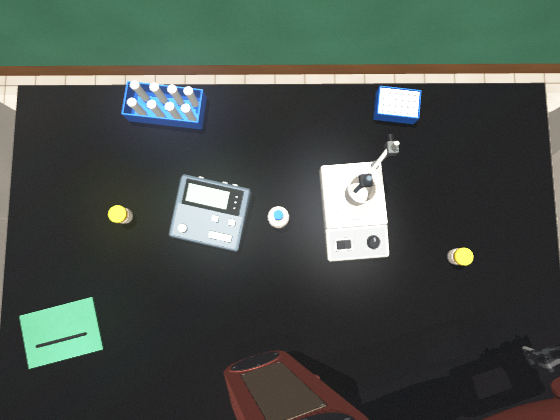

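The top view shows the stirrer's rocker near (344,244) and its knob near (374,242). On the meter, the standby key is near (182,228), the read key near (220,237) and the square keys near (214,219) and (231,222). Next I'll measure these with masks.

```bash
cat > h.py <<'E'
import cv2,numpy as np,pickle
def ray(f,u,v,z):
    R=cv2.Rodrigues(np.array(f["rvec"],float))[0];t=np.array(f["tvec"],float).ravel()
    K=np.array([[f["fx"],0,f["cx"]],[0,f["fy"],f["cy"]],[0,0,1]])
    c=-R.T@t;d=R.T@np.linalg.solve(K,[u,v,1.]);return c+d*(z-c[2])/d[2]
def proj(f,P):
    K=np.array([[f["fx"],0,f["cx"]],[0,f["fy"],f["cy"]],[0,0,1]])
    return cv2.projectPoints(np.array(P,float).reshape(-1,3),np.array(f["rvec"],float),np.array(f["tvec"],float),K,None)[0].reshape(-1,2)
E
python3 - <<'E'
from h import *
f=pickle.load(open("top0.pkl","rb"));g=cv2.cvtColor(f["img"],cv2.COLOR_RGB2GRAY)
def blobs(x0,y0,x1,y1,mask,z,amin=12,amax=20000):
    S=4;c=cv2.resize(g[y0:y1,x0:x1],None,fx=S,fy=S,interpolation=cv2.INTER_CUBIC)
    for k in cv2.findContours(mask(c).astype(np.uint8),cv2.RETR_LIST,cv2.CHAIN_APPROX_NONE)[0]:
        a=cv2.contourArea(k)/S/S
        if amin<a<amax:
            r=cv2.minAreaRect(k);u=(r[0][0]+.5)/S-.5+x0;v=(r[0][1]+.5)/S-.5+y0
            print(round(u,1),round(v,1),"a",round(a,1),"wh",np.round(np.array(r[1])/S*2.75,0),"ang",round(r[2],1),ray(f,u,v,z).round(4))
print("meter keys");blobs(172,210,245,248,lambda c:c>165,.052)
print("meter body");blobs(160,165,258,258,lambda c:c>60,.04,1000)
print("stirrer dark");blobs(328,228,386,258,lambda c:c<100,.055)
print("stirrer body");blobs(310,195,395,270,lambda c:c>110,.04,1000)
a=cv2.resize(f["img"][170:255,165:255],None,fx=4.4,fy=4.4,interpolation=cv2.INTER_CUBIC)
b=cv2.resize(f["img"][185:270,310:400],None,fx=4.4,fy=4.4,interpolation=cv2.INTER_CUBIC)
cv2.imwrite("pics/crop0.png",np.hstack([a,b])[:,:,::-1])
E
```

```text
meter keys
208.0 228.5 a 2186.1 wh [104. 200.] ang 90.0 [0.5064 0.2031 0.052 ]
meter body
208.5 211.0 a 8098.8 wh [269. 255.] ang -0.0 [0.5567 0.2047 0.04  ]
stirrer dark
340.7 244.8 a 20.3 wh [21. 19.] ang 2.4 [ 0.46   -0.1636  0.055 ]
374.0 239.2 a 21.6 wh [12. 16.] ang 0.0 [ 0.4748 -0.2557  0.055 ]
372.9 241.6 a 110.4 wh [34. 32.] ang 90.0 [ 0.4683 -0.2524  0.055 ]
stirrer body
355.6 225.6 a 4089.7 wh [186. 178.] ang 85.2 [ 0.514  -0.2089  0.04  ]
```

View pics/crop0.png

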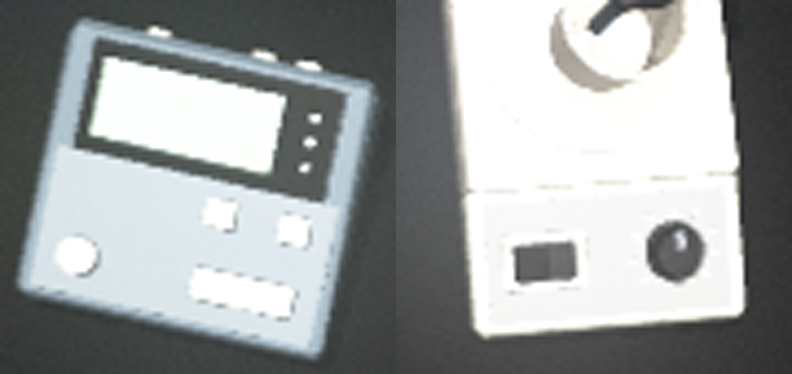

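```bash
cat >> h.py <<'E'
S10,C10=np.sin(np.radians(10)),np.cos(np.radians(10))
def rot(yaw,sgn):
    "tool square to a panel rising 10 deg towards its own +x; tool x along +-panel y"
    c,s=np.cos(yaw),np.sin(yaw);Z=np.array([[c,-s,0],[s,c,0],[0,0,1]])
    x=Z@[0,sgn,0];y=Z@[S10,0,-C10];return np.c_[x,y,np.cross(x,y)]
E
python3 - <<'E'
from h import *; from plant import ik
f=pickle.load(open("top0.pkl","rb"));s=pickle.load(open("scene0.pkl","rb"))
g=cv2.resize(cv2.cvtColor(f["img"],cv2.COLOR_RGB2GRAY),None,fx=4,fy=4,interpolation=cv2.INTER_CUBIC)
def blobs(x0,y0,x1,y1,m):
    out=[]
    for k in cv2.findContours(m(g[y0*4:y1*4,x0*4:x1*4]).astype(np.uint8),cv2.RETR_EXTERNAL,2)[0]:
        if cv2.contourArea(k)>16*10:
            r=cv2.minAreaRect(k);out.append(((r[0][0]+.5)/4-.5+x0,(r[0][1]+.5)/4-.5+y0));print(np.round(out[-1],1),np.round(np.array(r[1])/4*2.75),round(r[2],1))
    return out
print("keys");ks=blobs(172,210,245,250,lambda c:c>225)
print("dark");ds=blobs(332,230,384,254,lambda c:c<130)
near=lambda L,p:min(L,key=lambda q:np.hypot(q[0]-p[0],q[1]-p[1]))
sb,rd,mo,se=[near(ks,p) for p in((182,228),(220.2,236.6),(215,219),(231.6,222.5))]
# meter frame: square keys give yaw; heights from panel profile, footprint centre by body corners in crop
hs=[.051,.051,.058,.058]
P=[ray(f,*p,z) for p,z in zip((sb,rd,mo,se),hs)]
d=P[2]-P[3];yawm=np.arctan2(-d[0],d[1])
print("keys xyz",np.round(P,4).tolist(),"yaw",np.degrees(yawm),"sq spacing",np.linalg.norm(d[:2]))
cor=np.array([(20,290),(320,357),(375,90),(80,18)])/4.4+[165,170]   # FL FR RR RL (crop)
C=np.array([ray(f,*p,z) for p,z in zip(cor,(.03,.03,.061,.061))])
print("meter corners",C.round(3).tolist(),"ctr",C.mean(0).round(4),[np.linalg.norm(C[i]-C[i-1]).round(3) for i in range(4)],np.degrees(np.arctan2(-(C[0]-C[1])[0],(C[0]-C[1])[1])))
ex=np.array([np.cos(yawm),np.sin(yawm)])
for n,p in zip("sb rd mo se".split(),P):
    lx=(p-C.mean(0))[:2]@ex;print(n,"lx",lx.round(4),"z top",(.0475+lx*.176+.0085*C10).round(4))
r,k=near(ds,(344,244)),near(ds,(373.5,242))
R=ray(f,*r,.051);Kn=ray(f,*k,.062);d=R-Kn;yaws=np.arctan2(-d[0],d[1])
print("rocker",R.round(4),"knob",Kn.round(4),"dist",np.linalg.norm(d[:2]),"yaw",np.degrees(yaws))
press=R+.0*R;press[:2]+=.017*np.array([-np.sin(yaws),np.cos(yaws)]);press[2]=.054
print("press",press.round(4));im=s["img"].copy()
for p in P+[R,Kn,press]:
    q=proj(s,p)[0];cv2.circle(im,(int(q[0]*8+4),int(q[1]*8+4)),6,(255,0,0),-1,shift=3)
cv2.imwrite("pics/ov.png",cv2.resize(im[150:290,170:380],None,fx=3.8,fy=3.8,interpolation=cv2.INTER_CUBIC)[:,:,::-1])
for n,p,y in(("press",press,yaws),("sb",P[0],yawm),("rd",P[1],yawm)):
    for sg in(1,-1):
        for h in(.003,.08):
            q=ik(p+[0,0,h],rot(y,sg));print(n,sg,None if q is None else np.round(q,2))
E
```

```text
keys
[206.4 225.7] [178.  88.] 12.4
dark
[343.3 244.2] [22. 37.] 85.7
[373.  241.8] [36. 34.] 90.0
keys xyz [[0.5144, 0.2079, 0.051], [0.5144, 0.2079, 0.051], [0.5138, 0.2067, 0.058], [0.5138, 0.2067, 0.058]] yaw -0.0 sq spacing 0.0
meter corners [[0.487, 0.315, 0.03], [0.444, 0.122, 0.03], [0.611, 0.086, 0.061], [0.658, 0.273, 0.061]] ctr [0.5503 0.1992 0.0455] [np.float64(0.179), np.float64(0.198), np.float64(0.174), np.float64(0.193)] -12.70328349876727
sb lx -0.0359 z top 0.0496
rd lx -0.0359 z top 0.0496
mo lx -0.0365 z top 0.0494
se lx -0.0365 z top 0.0494
rocker [ 0.4616 -0.1714  0.051 ] knob [ 0.4676 -0.2511  0.062 ] dist 0.079866159222549 yaw 4.345460493421181
press [ 0.4603 -0.1545  0.054 ]
press 1 [-0.56 -0.02  2.16  0.13  0.87  2.43]
press 1 [-0.56 -0.15  2.11  0.12  1.05  2.45]
press -1 [-0.56 -0.02  2.16  0.13  0.87 -0.71]
press -1 [-0.56 -0.15  2.11  0.12  1.05 -0.69]
sb 1 None
sb 1 None
sb -1 [ 0.27  0.14  1.99 -0.06  0.84  0.31]
sb -1 [ 0.27  0.03  1.94 -0.06  1.    0.3 ]
rd 1 None
rd 1 None
rd -1 [ 0.27  0.14  1.99 -0.06  0.84  0.31]
rd -1 [ 0.27  0.03  1.94 -0.06  1.    0.3 ]
```

View pics/ov.png

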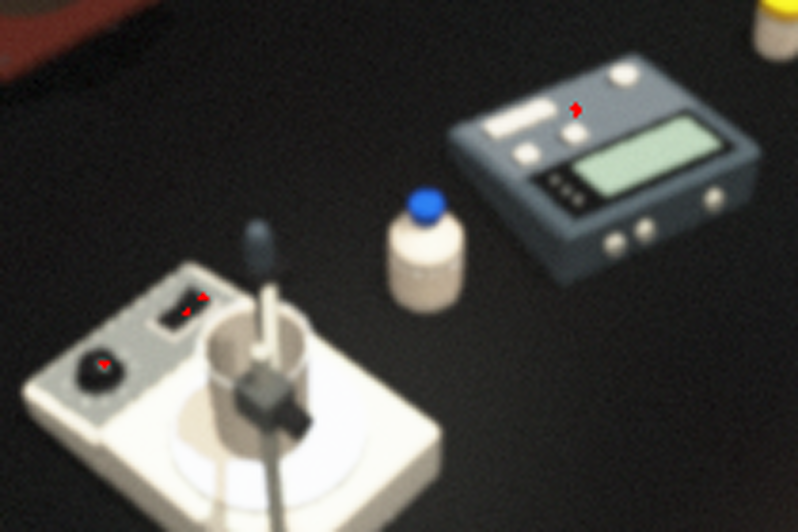

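The rocker marks sit on the switch in both views (scene crop (186,311)). The key mask merged with the bright meter body, so I'll use a red-channel mask and triangulate across both views. The rocker is ready to press.

```bash
cat > rk.py <<'E'
from h import *; from plant import *
f=pickle.load(open("top0.pkl","rb"));s=pickle.load(open("scene0.pkl","rb"))
def M(f):
    K=np.array([[f["fx"],0,f["cx"]],[0,f["fy"],f["cy"]],[0,0,1]]);return K@np.c_[cv2.Rodrigues(np.array(f["rvec"],float))[0],np.array(f["tvec"],float).ravel()]
for n,a,b in(("sb",(182,228.2),(624,75)),("rd",(220.2,236.6),(520,119)),("mo",(215,218.9),(574,134)),("se",(231.6,222.5),(527,154))):
    b=np.array(b)/3.8+[170,150]-.4
    X=cv2.triangulatePoints(M(f),M(s),np.array(a,float)-.4,b).ravel();print(n,"tri",(X[:3]/X[3]).round(4),"ray",ray(f,a[0]-.4,a[1]-.4,.051).round(4))
grip(0)
yaw=np.radians(4.3);R=rot(yaw,-1);d=R[:,1];p=np.array([.4603,-.1545,.054])
goto(p-d*.08,R);move_straight(p-d*.012,vel=.1)
dwell(.2);print(observe()["ft_force"],observe()["position"])
hit=move_straight(p+d*.008,vel=.015,f_stop=8)
o=observe();print(hit,o["ft_force"],o["position"],"depth",(o["position"]-p)@d)
dwell(.2);o=observe();print(o["ft_force"])
move_straight(p-d*.08,vel=.12);q=observe();print(q["time"],q["position"])
for n in("scene","top"):
    fr=grab_frame(n);pickle.dump(fr,open(n+"1.pkl","wb"))
    c=fr["img"][205:265,170:240] if n=="scene" else fr["img"][225:260,325:395]
    cv2.imwrite(f"pics/{n}1.png",cv2.resize(c,None,fx=7,fy=7,interpolation=cv2.INTER_CUBIC)[:,:,::-1])
cv2.imwrite("pics/r1.png",cv2.copyMakeBorder(np.vstack([cv2.imread("pics/scene1.png"),cv2.imread("pics/top1.png")])[:600],0,0,0,0,0))
E
python3 rk.py
```

```text
sb tri [0.5089 0.2778 0.0451] ray [0.5086 0.2766 0.051 ]
rd tri [0.4853 0.1711 0.0449] ray [0.4849 0.1702 0.051 ]
mo tri [0.5342 0.1852 0.0523] ray [0.5343 0.1854 0.051 ]
se tri [0.524  0.1389 0.0526] ray [0.524 0.139 0.051]
[-0.16003469 -0.44349225  0.72539328] [ 0.45872151 -0.1550118   0.0666249 ]
True [-2.87413056  1.00309885  7.24694533] [ 0.46095874 -0.15401863  0.05011161] depth 0.003949655456689555
[-2.23095889  1.20379084  6.79500144]
5.7167 [ 0.4459772  -0.15526058  0.13196516]
```

View pics/r1.png

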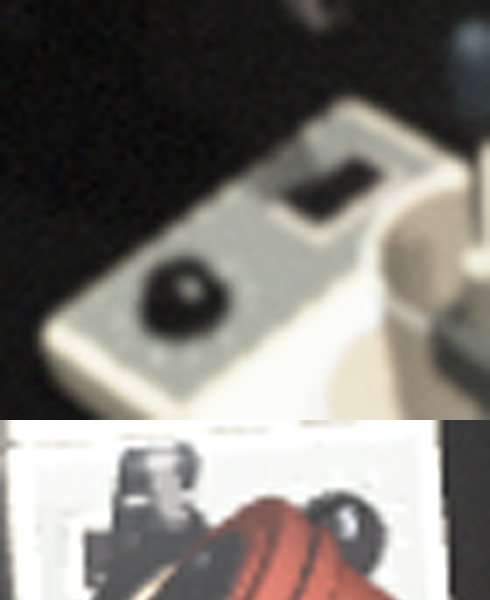

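```bash
python3 - <<'E'
from h import *; from plant import *
o=observe();move_straight(np.array(o["position"])+[0,0,.06],vel=.15)
R=rot(np.radians(-12.7),-1);d=R[:,1];p=np.array([.509,.2778,.0457])
goto(p-d*.09,R);o=observe();print(o["time"],o["position"])
a=pickle.load(open("top0.pkl","rb"));b=grab_frame("top");pickle.dump(b,open("top2.pkl","wb"))
S=lambda f:cv2.resize(f["img"][228:258,330:385],None,fx=7,fy=7,interpolation=cv2.INTER_CUBIC)
c=cv2.resize(b["img"][165:265,160:310],None,fx=5.13,fy=3.5,interpolation=cv2.INTER_CUBIC)[:,:770]
cv2.imwrite("pics/r2.png",np.vstack([np.hstack([S(a),S(b)]),c[:, :770] if c.shape[1]==770 else cv2.resize(c,(770,350))])[:,:,::-1])
E
```

```text
7.9833 [0.49389151 0.28045938 0.13404181]
```

View pics/r2.png

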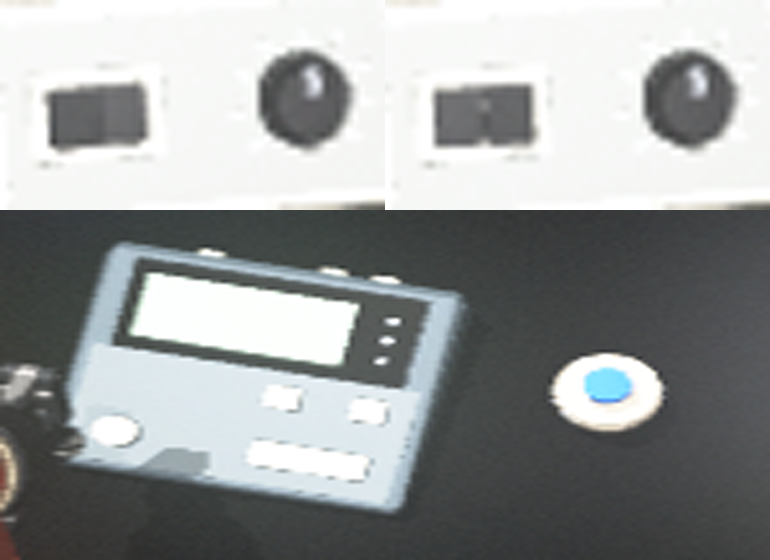

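The switch shading changed and the knob pointer hasn't moved. The picture doesn't prove full travel, so I'll press again lightly. If the rocker is already at its stop, contact will come late and stiff.

```bash
python3 - <<'E'
from h import *; from plant import *
for n in("top0","top2"):
    g=pickle.load(open(n+".pkl","rb"))["img"].mean(2);print(n,g[242:247,338:350].mean(0).round())
o=observe();move_straight(np.array(o["position"])+[0,0,.05],vel=.15)
R=rot(np.radians(4.3),-1);d=R[:,1];p=np.array([.4603,-.1545,.054])
goto(p-d*.08,R);move_straight(p-d*.006,vel=.1);dwell(.2)
for fs in(1.5,5,6):
    h=move_straight(p+d*.008,vel=.01,f_stop=fs);o=observe();print(h,o["ft_force"].round(2),"depth",((o["position"]-p)@d).round(5))
dwell(.1);move_straight(p-d*.1,vel=.15);print(observe()["time"])
E
```

```text
top0 [101. 100. 100. 101. 100.  99.  99. 112. 112. 111. 111. 109.]
top2 [113. 113. 112. 110. 110. 111. 107. 103. 103. 103. 104. 105.]
True [-1.56 -0.38  4.19] depth 0.00391
True [-2.59  0.61  6.41] depth 0.00394
True [-3.24  1.19  6.42] depth 0.00397
13.55
```

The rocker is fully on. The shading of its two halves has swapped (101/112 to 113/103), and contact came at 3.91 mm depth and stayed stiff to 3.97 mm. Next is the standby key.

```bash
cat > key.py <<'E'
import sys; from h import *; from plant import *
def press(p):
    R=rot(np.radians(-12.7),-1);d=R[:,1];p=np.array(p)
    o=observe();move_straight(np.array(o["position"])+[0,0,max(0,.18-o["position"][2])],vel=.15)
    goto(p-d*.08,R);move_straight(p-d*.008,vel=.1);dwell(.3)
    b=observe();h=move_straight(p+d*.004,vel=.008,f_stop=1.);o=observe()
    c=(o["position"]-p)@d;print("contact",h,c.round(5),(o["ft_force"]-b["ft_force"]).round(2))
    if not h: move_straight(p-d*.06);return
    # press 4 mm beyond first contact; force limit for safety
    h=move_straight(p+d*(c+.004),vel=.008,f_stop=6);dwell(.15);o=observe()
    print("down",h,((o["position"]-p)@d).round(5),(o["ft_force"]-b["ft_force"]).round(2))
    move_straight(p-d*.01,vel=.03);dwell(.2);move_straight(p-d*.08,vel=.12);print(observe()["time"],(observe()["ft_force"]-b["ft_force"]).round(2))
E
python3 -c "
from key import *
press([.509,.2778,.0457])"
```

```text
contact True 1e-05 [0.87 1.31 1.86]
down False 0.0039 [-1.27 -0.76  5.87]
19.9583 [-0.4  -0.27 -0.58]
```

Standby went down 3.9 mm at about 6 N, which is past the 2.5 mm it needs, and was released. Next is the read key.

```bash
python3 -c "
from key import *
press([.4852,.171,.0457])
o=observe();move_straight(np.array(o['position'])+[0,0,.06],vel=.15)
goto([.36,-.05,.3],rot(0,-1))
fr=grab_frame('scene');t=grab_frame('top');a=fr['img'];cv2.imwrite('pics/end.png',np.hstack([cv2.resize(a[150:290,170:390],(400,300)),cv2.resize(t['img'][160:270,150:400],(400,300))])[:,:,::-1])
s0=pickle.load(open('scene0.pkl','rb'))['img']
for n,(x0,y0,x1,y1) in dict(meter=(285,160,375,225),stirrer=(175,220,290,310),bottle=(268,195,298,235),jarA=(95,275,130,312),jarB=(362,140,392,170)).items():
    print(n,cv2.phaseCorrelate(s0[y0:y1,x0:x1].mean(2),a[y0:y1,x0:x1].mean(2)))
print(observe()['time'])"
```

```text
contact True -0.00016 [0.45 0.54 3.01]
down False 0.00378 [-1.53 -0.09  6.04]
25.4667 [-0.98 -0.68  0.02]
meter ((-0.014715916589665312, 0.009572621405872894), 1.0098564076899028)
stirrer ((0.021264622209265838, -0.017750961260418308), 0.9800892396831201)
bottle ((-0.009377034654519889, 0.12919391053520357), 0.9631862460052698)
jarA ((-0.11395523449495215, 0.06607358075276437), 0.9777417340989565)
jarB ((-0.12857645180674027, 0.06872031581892024), 0.8973381118823037)
27.1917
```

View pics/end.png

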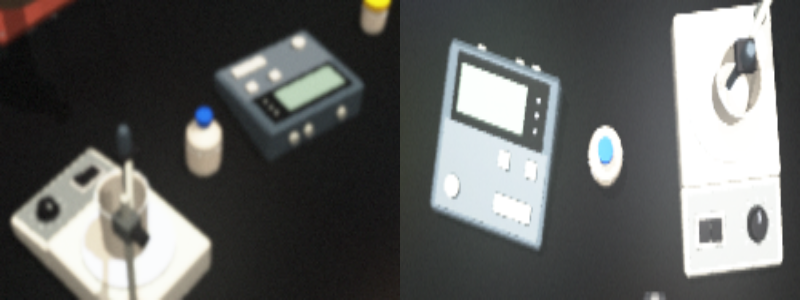

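The final picture shows the meter, bottle, beaker and stirrer where they started, with the keys up and the rocker tipped. The robot is clear of everything, so I'm handing in.

```bash
python3 -c "
from plant import *
dwell(.3);job_done()"
```

```text
the job is handed in; nothing more can be done
```

The pH reading was started and the job handed in after about 27.5 s of robot time; no verdict is reported.

- **Rocker:** I pressed it on with the shut fingertips. The shading of its two halves swapped, and a second light press met a hard stop at the same depth, so it was fully on.
- **Standby key:** it was pressed about 3.9 mm at roughly 6 N, then released.
- **Read key:** it was pressed about 3.8 to 4 mm at roughly 6 N, then released.
- **Last checks:** between the first and last scene pictures, the meter, stirrer, bottle and both jars shifted by less than 0.15 pixel. The keys look up, the knob pointer looked unmoved after the first press, and the arm is clear of everything.
- **What went wrong or stayed uncertain:** the first colour mask merged the keys with the meter's bright top, so I read their positions from the picture and triangulated them across both views. Key travel was judged from fingertip position and force, as there was no direct reading. The force signal varied by about 1 N.

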